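# Pack the jar carrier and latch its keeper bar

### The arm

A 6-joint arm with a two-finger parallel gripper is mounted at the origin on the work surface. World frame = base frame: x ahead of the robot, y to its left, z up, the work surface at z = 0. Lengths are in m, angles in rad, forces in N, time in s.
With the tool pointing down it reaches from about 0.35 to 0.975 m from the base axis. Payload 4.9 kg.
Tool frame: the origin (TCP) lies where the fingers leave the gripper's body, on its centre line; the fingertips stand 73 mm ahead of it and the grasp point (between the pads) lies 54 mm ahead of it; z points along the fingers, y is the line along which they close (so a half turn about z gives the same grasp; the last joint's range is limited). The gripper opens to 85 mm and grips with 20 to 120 N. Pads are 22 mm wide; open, the fingers measure 114 mm over their backs; the gripper's body (76 mm by 85 mm) begins 54 mm behind the grasp point. The pads swing forward as they close: fully open they stand 13 mm farther back than shut.
Start: joints at [1.188, 0.053, 1.613, -0, 1.476, -0.119], TCP at [0.163, 0.603, 0.304] pointing down, gripper open.
Joint ranges: [-3.01, 3.01], [-1.01, 2.22], [0.06, 2.58], [-1.02, 4.17], [0.09, 2.62], [-3.14, 3.14]. Speed limits (rad/s): [2.57, 2.57, 3.14, 3.14, 3.14, 3.14].

### API

Orientations are given as a unit quaternion [x, y, z, w].
In Python, from rig import ctrl gives the robot as it stands. Calls block until the motion is done:
- ctrl.reach(position, orientation): joint-space move of the TCP to a pose.
- ctrl.move_l(position, frame=None, v=0.15, threshold=None): straight line of the TCP; frame=None keeps the orientation; v is the mean speed in m/s. With threshold (N) it stops when the force on the tool has changed by that much, and returns True; else False.
- ctrl.movej(angles): joint-space move.
- ctrl.set_gripper(opening): finger opening in m; the grip force is fixed at half the most; returns when the fingers have stopped.
- ctrl.hold(seconds).
- ctrl.ik(position, orientation): joint angles nearest the present ones, or None.
- ctrl.grab_frame(name): name is "scene" or "side" or "wrist"; returns a dict with "frame" (400x640x3 uint8, red, green, blue), "range_z" (400x640 float32, m along the optical axis (not along the pixel's ray), 0 where there is no reading), "vertical_fov" (degrees; the focal length in pixels is half the picture's height over the tangent of half this angle, whatever the lens; pixels are square), "cx", "cy" (the principal point, pixels), "world_to_cam" (4x4, takes a point from world to camera coordinates). Camera axes: x right, y up, looking along -z (the intrinsics and any distortion apply to the point x, -y, -z); pixel columns grow to the right and rows downward; lengths in m; the calibration is good to about 2 mm. A picture is of the moment at which its call begins.
A pose or a line that the arm cannot do raises ctrl.Unreachable and nothing moves.
- ctrl.finish_job(): hands the job in; it is judged then, once.
Readings, each from a call of its own:
- ctrl.read_t(): time.
- ctrl.read_joints(): joint angles.
- ctrl.read_joint_velocities(): joint speeds.
- ctrl.read_tau(): joint torques, N m.
- ctrl.read_ee_pos(): TCP position.
- ctrl.read_tcp_rot(): TCP orientation.
- ctrl.read_wrist_force(): force on the tool from outside, world axes, zero at the start.
- ctrl.read_wrist_torque(): the same for the moment, N m.
- ctrl.read_opening(): finger opening in m.
- ctrl.read_finger_force(): force on a finger pad.
Only numpy, scipy, OpenCV 4.12 (cv2) and the standard library are available. Lean on these libraries where they do the work, as an engineer would, in place of code of your own. Each camera call takes 0.05 s, during which the arm holds its last target. There are 200 camera calls.

### The job

Get the canning counter ready for filling: swing the carrier's keeper bar out of the way, stand every small amber jar on the counter upright in a bay of the wooden carrier, one jar to a bay, and only then swing the keeper bar shut over the jars until it clicks home in its catch. Also stand the blue lid tin on the counter exactly midway between the steel pot and the white canister, in line with both. Leave the pot, canister, soap bottle and mug where they are.

Things in the scene. Friction and masses are not known exactly. Their poses are not given: they have to be found in the camera images.
- carrier: wooden carrier, fixed, 158 mm square; walls and cross dividers 6 mm thick, 45 mm high; floor 6 mm above the counter. Origin: centre of underside, z up, yaw within 0.3 rad (+x away from robot). Four 70 mm bays centred at x, y = +-38 mm. Hinge post outside its +x wall at x = 94 mm, catch post (90 mm high) outside its -x wall at x = -94 mm, both at y = 0
- keeper (a joint): keeper bar angle about the hinge post: 0 shut (bar points along carrier -x to the catch post), grows as it swings open over the carrier's +y side to 2.1; above 1.7 clear of all bays; starts half open. Stays where left (light friction); the last 0.08 rad goes over a sprung roller (about 3 N at the handle) that then holds it at 0. Aluminium strip 200 x 50 x 6 mm, underside 106 mm up
- keeper_handle (a point): middle of the upright red handle pin (16 mm diameter, 48 mm tall) on top of the keeper bar near its free end; 140 mm above the counter, the pin spans heights 112 to 160 mm. At angle q it lies in the carrier's frame at x = 94 - 188 cos q, y = 188 sin q mm
- keeper_hinge (a point): point on the upright hinge axis of the keeper bar, 112 mm above the counter
- tin: blue round tin of jar lids with a white rim, 58 mm diameter, 55 mm tall, about 0.15 kg, loose. Origin: centre of its underside
- pot: steel stock pot with lid, 130 mm diameter, 114 mm tall with its knob, two black side handles reaching 90 mm from its centre along its own x axis, 2.2 kg. Origin: centre of its underside. Its +x axis points at the canister
- canister: white ceramic canister with a wooden lid, 88 mm diameter, 120 mm tall, 1.3 kg, standing 260 to 285 mm from the pot, centre to centre. Origin: centre of its underside
- soap: green soap bottle with a white pump, 64 mm diameter, 165 mm tall; a bystander. Origin: centre of its underside
- mug: blue mug, 80 mm diameter, 90 mm tall; a bystander. Origin: centre of its underside
- jar1: small preserving jar of amber glass with a paper label and a brass lid, straight-sided with a thick heavy base, 45 mm diameter, 90 mm tall, about 0.22 kg, loose, standing on the counter; may be absent. Origin: centre of its underside
- jar2: small preserving jar of amber glass with a paper label and a brass lid, straight-sided with a thick heavy base, 45 mm diameter, 90 mm tall, about 0.22 kg, loose, standing on the counter; may be absent. Origin: centre of its underside
- jar3: small preserving jar of amber glass with a paper label and a brass lid, straight-sided with a thick heavy base, 45 mm diameter, 90 mm tall, about 0.22 kg, loose, standing on the counter; may be absent. Origin: centre of its underside
- jar4: small preserving jar of amber glass with a paper label and a brass lid, straight-sided with a thick heavy base, 45 mm diameter, 90 mm tall, about 0.22 kg, loose, standing on the counter; may be absent. Origin: centre of its underside

How it is judged:
On the way, in this order (a step that is already met when the one before it is completed fails the run):
1. the keeper bar is swung open, clear of the bays (value of joint keeper above 1.3 rad), for 0.1 s.
2. every jar present stands upright on the floor of a bay of the carrier, the keeper bar still open (x of jar1 in the frame of carrier between -0.073 and 0.073 m and y of jar1 in the frame of carrier between -0.073 and 0.073 m and z of each of jar1, jar2, jar3, jar4 in the frame of carrier below 0.014 m and angle between each of jar1, jar2, jar3, jar4's own z axis and vertical below 0.12 rad and x of jar2 in the frame of carrier between -0.073 and 0.073 m and y of jar2 in the frame of carrier between -0.073 and 0.073 m and x of jar3 in the frame of carrier between -0.073 and 0.073 m and y of jar3 in the frame of carrier between -0.073 and 0.073 m and x of jar4 in the frame of carrier between -0.073 and 0.073 m and y of jar4 in the frame of carrier between -0.073 and 0.073 m and value of joint keeper above 0.3 rad), for 0.2 s.
3. the keeper bar is shut into its catch (value of joint keeper below 0.03 rad), for 0.2 s.
At the end, for the whole second after the job is handed in: Every jar present stands upright (0.12 rad) on a bay floor; keeper shut within 0.03 rad of its stop; the tin stands upright on the counter, at rest, at most 157 mm from the centres of both pot and canister and within 22 mm of the line joining them (x of jar1 in the frame of carrier between -0.073 and 0.073 m and y of jar1 in the frame of carrier between -0.073 and 0.073 m and z of each of jar1, jar2, jar3, jar4 in the frame of carrier below 0.014 m and angle between each of jar1, jar2, jar3, jar4's own z axis and vertical below 0.12 rad and x of jar2 in the frame of carrier between -0.073 and 0.073 m and y of jar2 in the frame of carrier between -0.073 and 0.073 m and x of jar3 in the frame of carrier between -0.073 and 0.073 m and y of jar3 in the frame of carrier between -0.073 and 0.073 m and x of jar4 in the frame of carrier between -0.073 and 0.073 m and y of jar4 in the frame of carrier between -0.073 and 0.073 m and horizontal distance between tin and pot below 0.157 m and horizontal distance between tin and canister below 0.157 m and y of tin in the frame of pot between -0.022 and 0.022 m and height (world z) of tin below 0.006 m and angle between tin's own z axis and vertical below 0.1 rad and value of joint keeper below 0.03 rad and linear speed of tin below 0.02 m/s); the robot touches nothing.
It fails at once if the pot is moved more than 30 mm (distance of pot from where it was at the start of the episode above 0.03 m).
It fails at once if the canister is moved more than 30 mm (distance of canister from where it was at the start of the episode above 0.03 m).
It fails at once if the soap is moved more than 30 mm (distance of soap from where it was at the start of the episode above 0.03 m).
It fails at once if the mug is moved more than 30 mm (distance of mug from where it was at the start of the episode above 0.03 m).
Of jar1, jar2, jar3, jar4 only 3 to 4 are there at a start; the rules pass over those that are not, and their reading is None.
At some moment in a run one of jar1, jar2, jar3, jar4, tin may be knocked a few centimetres aside while the robot is not near it.
It also fails if it takes over 210 s, if anything falls off the work surface, if the arm or the gripper's body presses on something with over 40 N, if the wrist force passes 120 N, or if a joint passes its speed limit or range.

## Working session

There is one attempt and no reset: what is moved stays moved. The work goes in short steps, each a Python script; the robot and the scene stay as the last script left them, time stands still between calls to the robot, and variables do not carry over. Pictures are saved under pics/ and viewed, at most 14 in all, crops included, and the job is handed in when it is done.

```bash
ls; mkdir -p pics; python3 - <<'E'
from rig import ctrl
import cv2,numpy as np
for n in ["scene","side"]:
    f=ctrl.grab_frame(n); cv2.imwrite(f"pics/{n}0.png",f["frame"][:,:,::-1]); np.savez(f"{n}0.npz",**f)
    print(n,f["vertical_fov"],f["cx"],f["cy"],np.round(f["world_to_cam"],3).tolist(),(f["range_z"]>0).mean(),[k for k in f])
print(ctrl.read_tcp_rot(),ctrl.read_t())
E
```

```text
pics
scene 50.417451041106126 324.6329111695158 196.75677468797582 [[0.544, 0.839, 0.008, -0.299], [-0.627, 0.4, 0.669, 0.301], [0.558, -0.369, 0.743, -1.434], [0.0, 0.0, 0.0, 1.0]] 0.99616015625 ['frame', 'range_z', 'vertical_fov', 'cx', 'cy', 'world_to_cam']
side 46.29260014188204 314.6215120305969 200.35453444456655 [[0.693, -0.72, -0.021, -0.398], [0.492, 0.452, 0.745, -0.357], [-0.527, -0.527, 0.667, -1.092], [0.0, 0.0, 0.0, 1.0]] 0.99253515625 ['frame', 'range_z', 'vertical_fov', 'cx', 'cy', 'world_to_cam']
[ 1.31515012e-01  9.91313752e-01 -8.93139012e-04 -2.19502677e-04] 0.1
```

View pics/scene0.png

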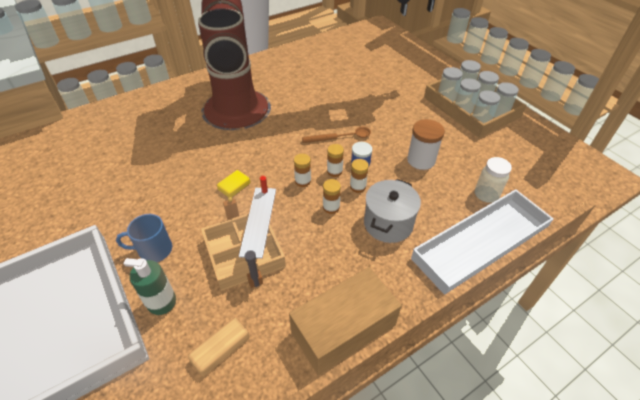

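View pics/side0.png

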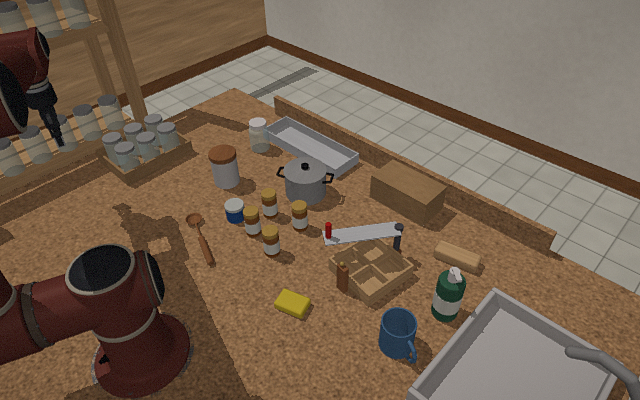

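The scene view shows four jars at about (302,170), (335,160), (359,175) and (332,195). The tin is at (361,155), pot (391,212), canister (425,145), carrier (243,245), bar handle (264,183), soap (152,287) and mug (150,240). The side view shows the same layout. Next I'll back-project the depth.

```bash
cat > h.py <<'E'
import numpy as np,cv2
from rig import ctrl
def cloud(f):
    "world xyz per pixel (400x640x3), nan without reading"
    z=f["range_z"].astype(float); H=z.shape[0]
    F=H/2/np.tan(np.radians(float(f["vertical_fov"]))/2)
    v,u=np.mgrid[:H,:z.shape[1]]
    p=np.stack([(u-f["cx"])/F*z,-(v-f["cy"])/F*z,-z,np.ones_like(z)],-1)
    w=(p@np.linalg.inv(f["world_to_cam"]).T)[...,:3]; w[z<=0]=np.nan
    return w
def top(c,h,tol=.008,amin=25):
    "connected patches at height h: min enclosing centre of the xy"
    m=(abs(c[...,2]-h)<tol).astype(np.uint8)
    n,l,s,_=cv2.connectedComponentsWithStats(m)
    r=[]
    for i in range(1,n):
        if s[i,4]<amin: continue
        xy=c[l==i][:,:2].astype(np.float32)
        (cx,cy),rad=cv2.minEnclosingCircle(xy)
        r.append((cx,cy,rad,np.median(xy,0),s[i,:2]+s[i,2:4]//2,s[i,4]))
    return r
E
python3 - <<'E'
from h import *
for n in ["scene","side"]:
    f=dict(np.load(n+"0.npz")); c=cloud(f)
    print(n,"table z",[np.round(c[v,u],3).tolist() for u,v in ([(100,200),(280,130),(380,120),(280,300),(470,190),(340,270)] if n=="scene" else [(150,220),(250,330),(340,215),(330,360),(300,250),(450,215)])])
    for h,nm in [(.09,"jar/mug"),(.055,"tin"),(.12,"can"),(.165,"soap"),(.16,"pin"),(.112,"bar/knob"),(.045,"carrier"),(.1,'pot lid')]:
        for r in top(c,h,.004 if h in(.112,.16,.165) else .006):
            if .2<np.hypot(r[0],r[1])<1.1 and r[2]<.13: print(nm,np.round(r[:3],3),np.round(r[3],3),r[4],r[5])
E
```

```text
scene table z [[0.183, -0.488, -0.001], [0.18, 0.069, -0.003], [0.313, 0.37, -0.001], [0.709, -0.223, -0.001], [0.698, 0.389, -0.001], [0.716, -0.065, -0.001]]
jar/mug [-0.489  0.329  0.066] [-0.471  0.317] [255   5] 73
jar/mug [-0.46  -0.031  0.084] [-0.461 -0.02 ] [173  28] 113
jar/mug [-0.467 -0.207  0.031] [-0.465 -0.202] [126  40] 27
jar/mug [-0.466 -0.29   0.045] [-0.466 -0.288] [102  46] 43
jar/mug [-0.469 -0.405  0.054] [-0.467 -0.408] [68 54] 54
jar/mug [0.344 0.716 0.031] [0.359 0.698] [470  71] 58
jar/mug [0.342 0.633 0.032] [0.359 0.612] [452  78] 72
jar/mug [0.421 0.718 0.033] [0.438 0.698] [487  81] 68
jar/mug [0.425 0.631 0.032] [0.439 0.612] [469  91] 83
jar/mug [0.506 0.712 0.031] [0.518 0.697] [506  94] 67
jar/mug [-0.257 -0.571  0.071] [-0.25  -0.573] [ 25 102] 196
jar/mug [0.504 0.631 0.032] [0.516 0.611] [488 102] 79
jar/mug [0.539 0.345 0.04 ] [0.556 0.323] [426 142] 93
jar/mug [0.433 0.107 0.024] [0.436 0.107] [335 150] 152
jar/mug [0.419 0.011 0.024] [0.421 0.009] [302 159] 168
jar/mug [0.519 0.128 0.023] [0.522 0.127] [360 165] 168
jar/mug [0.732 0.415 0.032]
[... 9583 characters left out ...]
8 320] 350
carrier [ 0.564 -0.447  0.032] [ 0.543 -0.455] [446 308] 81
carrier [ 0.432 -0.403  0.034] [ 0.45  -0.394] [398 325] 89
carrier [ 0.404 -0.413  0.036] [ 0.385 -0.423] [394 341] 91
carrier [ 0.405 -0.522  0.067] [ 0.402 -0.522] [435 369] 64
pot lid [0.496 0.677 0.072] [0.492 0.67 ] [160 125] 223
pot lid [0.414 0.679 0.076] [0.411 0.659] [139 134] 243
pot lid [0.724 0.416 0.03 ] [0.708 0.399] [258 128] 45
pot lid [0.339 0.71  0.047] [0.33  0.704] [112 139] 100
pot lid [0.338 0.639 0.036] [0.333 0.626] [124 148] 131
pot lid [0.66  0.123 0.067] [0.654 0.119] [304 170] 693
pot lid [0.516 0.346 0.04 ] [0.503 0.325] [223 162] 71
pot lid [ 0.564 -0.447  0.031] [ 0.544 -0.457] [450 293] 88
```

```bash
cat >> h.py <<'E'
G=.054
def quat(a):
    "tool down, fingers closing along world angle a"
    p=(a+np.pi/2)/2; return [np.cos(p),np.sin(p),0,0]
O=np.array([.547,-.2325]); YAW=-.176
def w(x,y):
    c,s=np.cos(YAW),np.sin(YAW); return O+[c*x-s*y,s*x+c*y]
def pin(q): return w(.094-.188*np.cos(q),.188*np.sin(q))
def at(xy,z): return [float(xy[0]),float(xy[1]),float(z)]   # z of the TCP
def tang(q): return YAW+np.pi/2-q   # direction of the pin's motion as q grows
def look(n,tag):
    f=ctrl.grab_frame(n); cv2.imwrite(f"pics/{tag}.png",f["frame"][:,:,::-1]); np.savez(tag+".npz",**f); return f
E
python3 - <<'E'
from h import *
for q in(.457,1.0,1.85): print(pin(q),quat(tang(q)),ctrl.ik(at(pin(q),.194),quat(tang(q))))
ctrl.set_gripper(.036)
p=pin(.457)
ctrl.reach(at(p,.30),quat(tang(.457)))
print(ctrl.read_joints()); look("wrist","w1")
print([ (np.round(r[:3],3),r[4]) for r in top(cloud(dict(np.load("w1.npz"))),.16,.005)])
E
```

```text
[ 0.48797167 -0.13774428] [np.float64(0.3112423167176863), np.float64(0.9503305847357578), 0, 0] [-4.21987874e-01 -1.37903294e-01  1.98678804e+00 -4.44089210e-16
  1.29270790e+00 -1.35978420e+00]
[ 0.56723929 -0.07542064] [np.float64(0.5546980299408293), np.float64(0.8320517385233702), 0, 0] [-2.62219555e-01  2.12260854e-02  1.83472497e+00 -4.44089210e-16
  1.28564160e+00 -6.57015882e-01]
[ 0.72220119 -0.08010248] [np.float64(0.8484236136483234), np.float64(0.5293178362797918), 0, 0] [-2.12756428e-01  3.64806531e-01  1.44161920e+00 -4.44089210e-16
  1.33516692e+00  2.42447245e-01]
[-4.20862369e-01 -2.32457825e-01  1.88639021e+00  1.88442687e-04
  1.48764073e+00 -1.35973780e+00]
[(array([ 0.491, -0.136,  0.008]), array([322, 209], dtype=int32))]
```

View pics/w1.png

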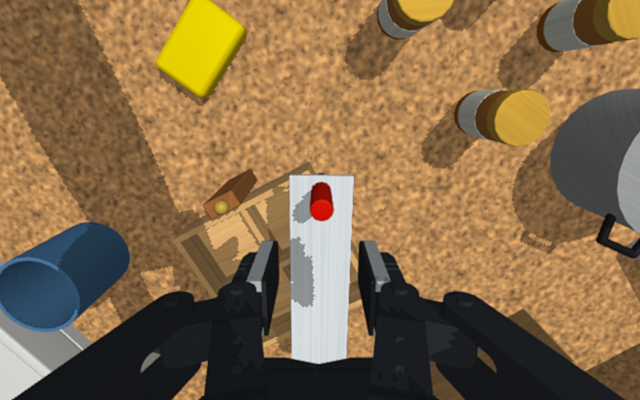

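The wrist view shows the red pin at (321,203), centred between the fingers, and its position agrees with the estimate. Next I'll cage the pin and sweep it open.

```bash
python3 - <<'E'
from h import *
q0=.457; q1=1.9
ctrl.move_l(at(pin(q0),.194),v=.12)
print("F",np.round(ctrl.read_wrist_force(),1))
for q in np.arange(q0+.12,q1+.08,.12):
    ctrl.move_l(at(pin(q),.194),quat(tang(q)),v=.12)
print("F",np.round(ctrl.read_wrist_force(),1),ctrl.read_t())
ctrl.move_l(at(pin(q-.06),.194),v=.1)
ctrl.move_l(at(pin(q-.06),.33),v=.2)
ctrl.reach(at([.45,-.02],.40),quat(1.39))
for n in("scene","side"): look(n,n+"1")
look("wrist","w2"); print(ctrl.read_t())
for t in("scene1","side1","w2"):
    c=cloud(dict(np.load(t+".npz")))
    for nm,h,tol in(("jar",.09,.005),("tin",.055,.005),("pin",.16,.004),("hinge",.124,.007)):
        for r in top(c,h,tol,20):
            if r[0]>.3 and r[2]<.036 and abs(r[1])<.3: print(t,nm,np.round(r[:3],3),r[5])
    z=c[...,2]; m=(z>.036)&(z<.053)
    p=(c[...,:2]-O)[m]; R=np.array([[np.cos(YAW),-np.sin(YAW)],[np.sin(YAW),np.cos(YAW)]]); p=p@R
    p=p[(abs(p)<.088).all(1)&~((abs(p[:,0])>.075)&(abs(p[:,1])<.02))]
    r=cv2.minAreaRect(p.astype(np.float32)*1000); print(t,"carrier rect, own frame mm",r,len(p))
E
```

```text
F [0.1 0.3 0.3]
F [-0.5  0.2  0.2] 8.6667
11.5667
scene1 jar [0.435 0.107 0.024] 151
scene1 jar [0.418 0.011 0.024] 157
scene1 jar [0.521 0.129 0.024] 164
scene1 jar [0.543 0.023 0.023] 198
scene1 jar [ 0.456 -0.217  0.016] 67
scene1 tin [0.44  0.198 0.031] 230
scene1 tin [0.44  0.103 0.021] 48
scene1 tin [0.422 0.009 0.023] 49
scene1 tin [0.525 0.127 0.023] 47
scene1 tin [0.548 0.02  0.021] 44
scene1 tin [0.649 0.063 0.021] 22
scene1 tin [ 0.462 -0.219  0.014] 28
scene1 tin [0.693 0.067 0.015] 24
scene1 tin [ 0.643 -0.25   0.009] 22
scene1 tin [ 0.896 -0.058  0.016] 25
scene1 tin [ 0.819 -0.241  0.028] 28
scene1 pin [ 0.725 -0.081  0.008] 37
scene1 hinge [ 0.727 -0.082  0.007] 27
scene1 hinge [ 0.642 -0.249  0.012] 52
scene1 carrier rect, own frame mm ((1.0540924072265625, -2.4142990112304688), (163.4413604736328, 158.17361450195312), 1.4018837213516235) 842
side1 jar [0.688 0.177 0.029] 42
side1 jar [0.514 0.131 0.024] 133
side1 jar [0.537 0.029 0.026] 141
side1 jar [0.429 0.112 0.025] 142
side1 jar [0.414 0.012 0.024] 169
side1 jar [ 0.454 -0.214  0.017] 56
side1 tin [0.436 0.201 
[... 219 characters left out ...]
1 pin [ 2.46  -0.236  0.026] 22
side1 hinge [ 0.637 -0.249  0.013] 31
side1 carrier rect, own frame mm ((-0.8823699951171875, 1.4353408813476562), (163.10926818847656, 163.1658935546875), 1.3934115171432495) 911
w2 jar [0.434 0.109 0.023] 1367
w2 jar [0.419 0.011 0.022] 1323
w2 jar [0.52  0.13  0.023] 1164
w2 jar [ 0.456 -0.216  0.016] 282
w2 jar [0.543 0.025 0.022] 977
w2 tin [0.44  0.198 0.029] 2018
w2 tin [0.432 0.104 0.022] 105
w2 tin [0.518 0.127 0.022] 131
w2 tin [ 0.456 -0.215  0.016] 82
w2 tin [0.538 0.025 0.022] 93
w2 hinge [ 0.645 -0.255  0.005] 27
w2 carrier rect, own frame mm ((2.1273117065429688, -1.1971511840820312), (158.8984832763672, 159.4839630126953), 1.7730792760849) 3116
```

```bash
sed -i 's/^O=.*/O=np.array([.549,-.233]); YAW=-.166/' h.py; cat >> h.py <<'E'
A=YAW+np.pi/2
def find(xy,h,rad,tag="tmp"):
    "hover over xy, look with the wrist camera, nearest round top of height h and radius rad"
    r=[t for t in top(cloud(ctrl.grab_frame("wrist")),h,.006,200) if abs(t[2]-rad)<.005]
    r=[np.array(t[:2]) for t in r]; r.sort(key=lambda p:np.hypot(*(p-xy)))
    return r[0] if r and np.hypot(*(r[0]-xy))<.06 else None
def pick(xy,h,rad,a,z,width):
    ctrl.set_gripper(width); ctrl.reach(at(xy,.32),quat(a))
    p=find(np.array(xy),h,rad); print("seen",p,"expected",xy)
    if p is None: return False
    ctrl.move_l(at(p,.25),v=.25); hit=ctrl.move_l(at(p,z+G),v=.15,threshold=15)
    ctrl.set_gripper(0); o=ctrl.read_opening(); print("hit",hit,"opening",o)
    if hit or o<.03: return False
    ctrl.move_l(at(p,z+G+.15),v=.2); return True
def place(xy,a,z,width):
    ctrl.reach(at(xy,z+G+.15),quat(a)); print("held",ctrl.read_opening())
    ctrl.move_l(at(xy,z+G+.02),v=.2)
    hit=ctrl.move_l(at(xy,z+G-.004),v=.04,threshold=6); print("contact",hit,ctrl.read_ee_pos())
    ctrl.set_gripper(width); ctrl.move_l(at(ctrl.read_ee_pos()[:2],z+G+.12),v=.2)
E
python3 - <<'E'
from h import *
if pick((.4185,.0115),.09,.0225,A,.072,.070): place(w(-.038,.038),A,.078,.060)
print(ctrl.read_t()); look("wrist","w3")
E
```

```text
seen [0.41899624 0.01154451] expected (0.4185, 0.0115)
hit False opening 0.043775380846691185
held 0.04356184865558466
contact True [ 0.51802613 -0.18994048  0.13319501]
18.4167
```

View pics/w3.png

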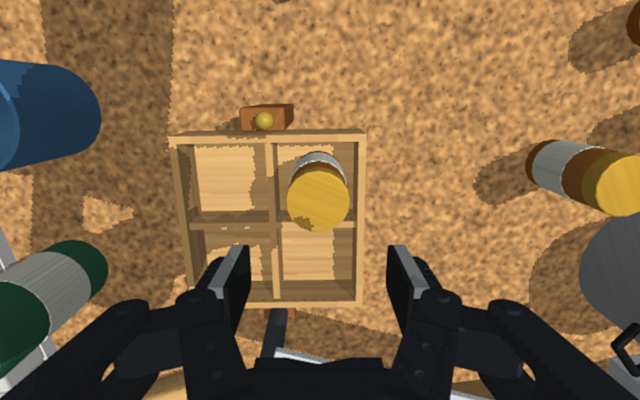

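The first jar is standing in its bay, with its top at (318,200) inside the upper-right bay. On to the rest.

```bash
python3 - <<'E'
from h import *
for j,b in(((.433,.109),(-.038,-.038)),((.541,.025),(.038,.038)),((.519,.13),(.038,-.038))):
    if not pick(j,.09,.0225,A,.072,.070): break
    place(w(*b),A,.078,.060)
print(ctrl.read_t()); ctrl.reach(at([.45,-.05],.40),quat(A)); look("wrist","w4")
c=cloud(dict(np.load("w4.npz")))
for nm,h in(("jar",.096),("tin",.055)): print(nm,[np.round(r[:3],3).tolist() for r in top(c,h,.005,100) if r[2]<.036])
E
```

```text
seen [0.43441561 0.10963278] expected (0.433, 0.109)
hit False opening 0.044168521437497756
held 0.04364789046680388
contact True [ 0.50529009 -0.26486118  0.13319619]
seen [0.54326534 0.02524729] expected (0.541, 0.025)
hit False opening 0.04412668855884042
held 0.0437528119449726
contact True [ 0.59285463 -0.20249452  0.13334861]
seen [0.52005678 0.13005206] expected (0.519, 0.13)
hit False opening 0.0439512996931178
held 0.04387004042772595
contact True [ 0.58025387 -0.27741687  0.1333042 ]
41.9583
jar [[0.494, -0.263, 0.023], [0.517, -0.189, 0.023], [0.579, -0.275, 0.023], [0.572, -0.442, 0.032]]
tin [[0.441, 0.198, 0.03], [0.531, 0.335, 0.036], [0.435, -0.433, 0.026], [0.492, -0.26, 0.022], [0.513, -0.184, 0.022], [0.576, -0.272, 0.022], [0.572, -0.442, 0.032], [0.663, -0.533, 0.029]]
```

View pics/w4.png

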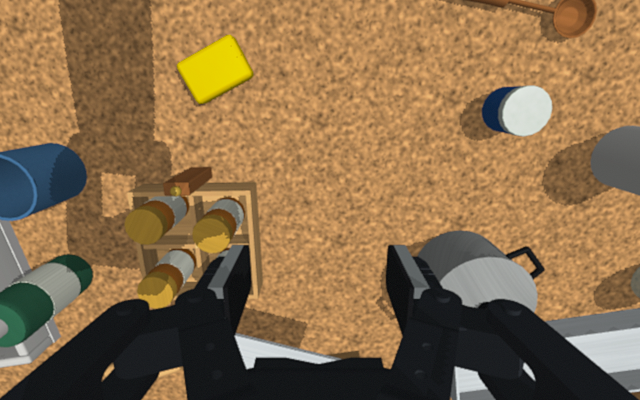

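Jars are at (148,222), (216,230) and (158,290) in the carrier, the fourth hidden behind a finger; the tin is at (525,110). I'll check the fourth jar with the fixed cameras and move the tin.

```bash
python3 - <<'E'
from h import *
P=np.zeros(2);C=np.zeros(2)
for n in("scene","side"):
    c=cloud(look(n,n+"2"))
    print(n,"jars",[np.round(r[:3],3).tolist() for r in top(c,.096,.005,60) if r[2]<.028 and r[0]>.3 and r[1]<0])
    for nm,h,rd in(("pot",.1,.066),("can",.12,.046)):
        for r in top(c,h,.006,200):
            if abs(r[2]-rd)<.006 and r[0]>.45 and 0<r[1]<.5: print(nm,np.round(r[:3],3))
P=np.array([.6635,.1225]);C=np.array([.5265,.3555])
m=(P+C)/2; d=C-P; a=np.arctan2(d[1],d[0])-np.pi/2
print(m,np.hypot(*d),a)
if pick((.4395,.198),.055,.0295,a,.034,.080): place(m,a,.034,.080)
ctrl.reach(at([.45,.1],.42),quat(A)); print(ctrl.read_t())
for n in("scene","side","wrist"):
    c=cloud(look(n,n+"3"))
    for nm,h,rd in(("tin",.055,.029),("can",.12,.046),("pot",.1,.066)):
        print(n,nm,[np.round(r[:3],3).tolist() for r in top(c,h,.006,150) if r[0]>.35 and 0<r[1]<.5 and abs(r[2]-rd)<.006])
E
```

```text
scene jars [[0.516, -0.19, 0.024], [0.493, -0.265, 0.023], [0.591, -0.203, 0.023], [0.578, -0.277, 0.023]]
pot [0.666 0.119 0.065]
can [0.528 0.354 0.046]
side jars [[0.588, -0.2, 0.024], [0.514, -0.187, 0.025], [0.577, -0.275, 0.024], [0.49, -0.262, 0.024]]
pot [0.659 0.123 0.067]
can [0.525 0.356 0.047]
[0.595 0.239] 0.27029243422633936 0.5315364851938513
seen [0.44044483 0.19839962] expected (0.4395, 0.198)
hit False opening 0.05683546052741197
held 0.05668536064393813
contact True [0.59499261 0.23894238 0.08915113]
52.0333
scene tin [[0.595, 0.238, 0.03]]
scene can [[0.531, 0.355, 0.046]]
scene pot [[0.667, 0.123, 0.064]]
side tin [[0.591, 0.241, 0.031]]
side can [[0.525, 0.358, 0.045]]
side pot [[0.659, 0.124, 0.067]]
wrist tin [[0.596, 0.24, 0.03], [0.719, 0.414, 0.032]]
wrist can [[0.53, 0.357, 0.045]]
wrist pot [[0.666, 0.124, 0.067]]
```

View pics/scene3.png

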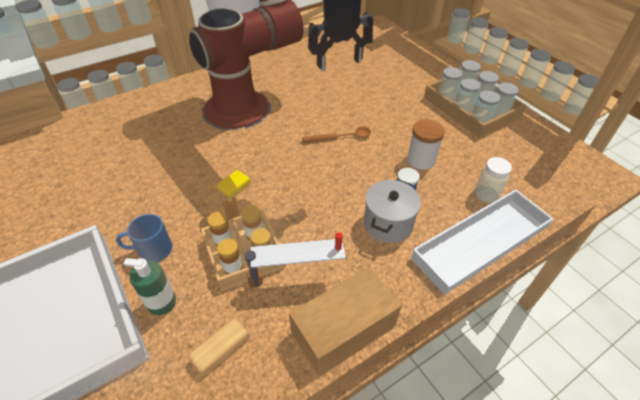

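All four jars are in the bays, around (218,222) to (260,240), and the tin stands between the pot and canister at (407,180). The bar is open with its pin at (338,241). Next I'll shut the keeper.

```bash
python3 - <<'E'
from h import *
ctrl.set_gripper(.040)
q=1.87
ctrl.reach(at(pin(q),.31),quat(tang(q)))
r=[t for t in top(cloud(look("wrist","w5")),.16,.005,20) if t[2]<.013]; print([np.round(t[:3],3) for t in r],pin(q))
if r:
    h=w(.094,0); d=np.array(r[0][:2])-h; q=np.pi-(np.arctan2(d[1],d[0])-YAW); print("q",q,np.hypot(*d))
ctrl.move_l(at(pin(q),.31),quat(tang(q)))
ctrl.move_l(at(pin(q),.194),v=.12,threshold=10); print(ctrl.read_ee_pos())
ctrl.set_gripper(.028)
for s in np.append(np.arange(q-.12,.15,-.12),.12): ctrl.move_l(at(pin(s),.194),quat(tang(s)),v=.12)
print("F",np.round(ctrl.read_wrist_force(),1))
hit=ctrl.move_l(at(pin(-.14),.194),v=.03,threshold=15)
print("hit",hit,np.round(ctrl.read_wrist_force(),1),ctrl.read_ee_pos(),pin(0))
e=np.array(ctrl.read_ee_pos()[:2]); t=np.array([np.cos(tang(0)),np.sin(tang(0))])
ctrl.move_l(at(e+.005*t,.194),v=.03); print(np.round(ctrl.read_wrist_force(),1))
ctrl.move_l(at(e+.005*t,.31),v=.12)
ctrl.reach(at([.42,.05],.40),quat(A)); print(ctrl.read_t())
for n in("scene","side"):
    c=cloud(look(n,n+"4"))
    for nm,h,rd in(("pin",.16,.008),("jar",.096,.023),("tin",.055,.03),("can",.12,.046),("pot",.1,.066)):
        print(n,nm,[np.round(r[:3],3).tolist() for r in top(c,h,.005,20) if r[0]>.35 and abs(r[1])<.4 and abs(r[2]-rd)<.006])
E
```

```text
[array([ 0.724, -0.08 ,  0.008])] [ 0.72604555 -0.08051115]
q 1.8603309783399953 0.18790448474687477
[ 0.72509196 -0.07984684  0.19544958]
F [-0.1  0.8 -0.6]
hit True [1.6 2.3 2. ] [ 0.45615968 -0.22739807  0.19334507] [ 0.45629216 -0.21746757]
[-0.4 -0.6  0.1]
64.4333
scene pin [[0.456, -0.222, 0.008]]
scene jar [[0.517, -0.19, 0.023], [0.494, -0.266, 0.024], [0.592, -0.204, 0.024], [0.578, -0.279, 0.023]]
scene tin [[0.595, 0.24, 0.03], [0.941, 0.029, 0.035], [0.83, -0.241, 0.031]]
scene can [[0.529, 0.354, 0.046]]
scene pot []
side pin [[0.452, -0.219, 0.009]]
side jar [[2.462, -0.028, 0.022], [0.861, -0.06, 0.026], [0.813, -0.055, 0.024], [0.798, -0.182, 0.023], [0.814, -0.22, 0.022], [0.589, -0.194, 0.021], [0.518, -0.182, 0.021], [0.576, -0.274, 0.023], [0.49, -0.262, 0.024]]
side tin [[0.592, 0.24, 0.031]]
side can [[0.525, 0.357, 0.046]]
side pot [[0.661, 0.122, 0.066]]
```

View pics/scene4.png

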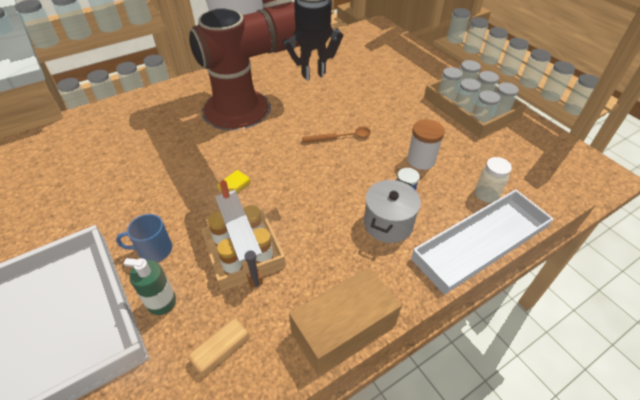

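View pics/side4.png

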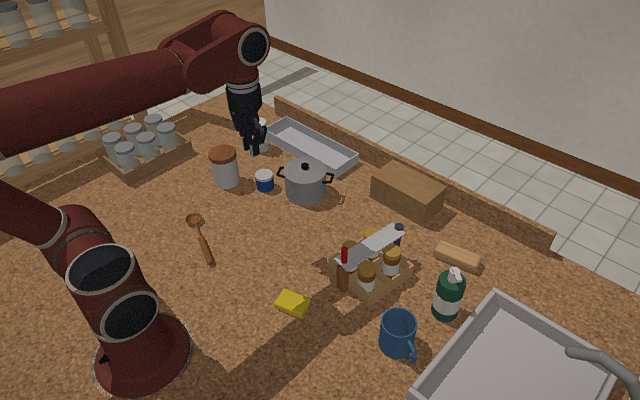

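Both views show the bar lying over the jars along the carrier axis, with its pin at the catch: (225,189) in scene, (344,255) in side. I'll do one firmer confirming push to be sure it's at its stop, then hand in.

```bash
python3 - <<'E'
from h import *
t=np.array([np.cos(tang(0)),np.sin(tang(0))]); b=np.array([.4555,-.221])
ctrl.reach(at(b,.31),quat(tang(0)))
ctrl.move_l(at(b,.194),v=.1,threshold=10)
e0=np.array(ctrl.read_ee_pos()[:2])
hit=ctrl.move_l(at(e0-.02*t,.194),v=.015,threshold=22)
e=np.array(ctrl.read_ee_pos()[:2]); print(hit,e,(e-e0)@t,np.round(ctrl.read_wrist_force(),1),ctrl.read_opening())
ctrl.move_l(at(e+.006*t,.194),v=.03); print(np.round(ctrl.read_wrist_force(),1))
ctrl.move_l(at(e+.006*t,.31),v=.12)
f=look("wrist","w6"); print([np.round(r[:3],3) for r in top(cloud(f),.16,.005,20) if r[2]<.013])
ctrl.reach(at([.42,.05],.40),quat(A)); ctrl.hold(.5); print(ctrl.read_t())
c=cloud(look("scene","scene5"))
for nm,h,rd in(("pin",.16,.008),("jar",.096,.023),("tin",.055,.03)):
    print(nm,[np.round(r[:3],3).tolist() for r in top(c,h,.005,20) if .35<r[0]<.7 and abs(r[1])<.4 and abs(r[2]-rd)<.006])
E
```

```text
True [ 0.45451906 -0.22694968] -0.005800600781231876 [0.4 1.7 2.2] 0.027846576600944594
[ 0.7  0.3 -0.7]
[array([ 0.456, -0.22 ,  0.008]), array([ 0.56 , -0.462,  0.01 ])]
70.8667
pin [[0.456, -0.22, 0.008]]
jar [[0.518, -0.19, 0.023], [0.493, -0.264, 0.023], [0.591, -0.203, 0.024], [0.579, -0.278, 0.023]]
tin [[0.596, 0.239, 0.03]]
```

```bash
python3 -c "
from rig import ctrl
print(ctrl.finish_job())"
```

```text
the job is handed in; nothing more can be done
None
```

I handed the job in at about 71 s; no verdict came back. By my last camera check, all four jars stand in separate bays, the keeper bar is shut against its stop, and the tin is midway between the pot and the canister.

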